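Set the photometer's filter turret and start the reading

ROBOT

A 7-joint arm with a two-finger parallel gripper is mounted at the origin on the work surface. World frame = base frame: x ahead of the robot, y to its left, z up, the work surface at z = 0. Lengths are in m, angles in degrees, forces in N, time in s.
With the tool pointing down it reaches from about 0.425 to 0.875 m from the base axis. Payload 4.7 kg.
Tool frame: the origin (TCP) lies at the very end of the fingers, on their centre line; the grasp point (between the pads) lies behind it (env.pinch_z is the z of the grasp point in the tool frame, in m); z points along the fingers, y is the direction in which the jaws open and shut (so a half turn about z gives the same grasp; the last joint's range is limited). The gripper opens to 87 mm and grips with 3 to 60 N. Pads are 19 mm wide; open, the fingers measure 117 mm over their backs; the gripper's body (75 mm by 190 mm) begins 51 mm behind the grasp point.
Start: joints at [-66.916, 18.392, -4.016, 83.108, 1.295, 78.541, -3.26], TCP at [0.246, 0.601, 0.223] pointing down, gripper open.
Joint ranges: [-163.93, 163.93], [-17.29, 119.83], [-79.2, 71.16], [3.27, 140.29], [-89.18, 269.18], [5.43, 117.66], [-154.24, 154.24]. Speed limits (degrees/s): [147.25, 147.25, 180, 180, 180, 180, 180].

INTERFACE

Orientations are given as [roll, pitch, yaw] about the fixed x, y, z axes, in that order (R = Rz(yaw) Ry(pitch) Rx(roll)).
In Python, from cell import readout, read_camera, env gives the robot as it stands. The module is installed in compiled form; this text tells all that it offers.
- The arm moves only by the tool servo_tool, never from a script. Its argument "plan" is a list that holds one entry, the list of rows, each a list of 5 numbers: the finger opening in m, from 0 to 0.087, then the shift along the tool's x, y, z in m, then the turn about the tool's z in rad. In form: [[[jaw, x, y, z, yaw], ...]]. A call has 1 to 12 rows; each row is the pose to reach, as a shift and turn from the pose measured when the call began, along the tool's axes at that moment; what a row does not reach only later rows make up. A row lasts 1/12 s, in which the tool goes at most 41.7 mm and 7.16 degrees, less where a joint would pass 70% of its speed; a pose out of reach is approached as far as the arm can. A call with a gripper value outside its range is refused whole. The fingers move at their own pace and stop on an object; "force" is the grip in N (left out, the last holds). Time passes only in rows, so rows that repeat a pose let the fingers close. It gives the time, the measured TCP pose, the force and the opening at its end, in the units of the state.
- readout.get_obs(): the state, without advancing time (a new reading comes with each control period).
- read_camera(name): name is "side" or "top" or "wrist"; returns a dict with "image" (400x640x3 uint8, red, green, blue), "range_z" (400x640 float32, m along the optical axis (not along the pixel's ray), 0 where there is no reading), "mtx" (3x3 intrinsics, pixels), "camera_from_world" (4x4, takes a point from world to camera coordinates). Camera axes: x right, y up, looking along -z (the intrinsics and any distortion apply to the point x, -y, -z); pixel columns grow to the right and rows downward; lengths in m; the calibration is good to about 2 mm. A picture is of the moment at which its call begins.
- env.sign_off(): hands the job in, once; it reports no verdict.
The state is a dict: "time_s": time; "qpos": joint angles; "joint_velocities": joint speeds; "effort": joint torques, N m; "tool_pos": TCP position; "tool_rot": TCP orientation; "force": force on the tool from outside, world axes, zero at the start; "wrist_torque": the same for the moment, N m; "grip_width": finger opening in m.
Only numpy, scipy, OpenCV 4.12 (cv2) and the standard library are available. Lean on these libraries where they do the work, as an engineer would, in place of code of your own. Each camera call takes 0.05 s, during which the arm holds its last target. There are 200 camera calls.

TASK

On the white photometer, push the upright black tab of the filter turret round with the fingertips until it points at the purple dot, then press the blue start button fully down, let it come back up and move clear. Only push and press: do not take the tab between the fingers, and leave the turret at the purple dot and everything else standing where it is.

Things in the scene. Friction and masses are not known exactly. Their poses are not given: they have to be found in the camera images.
- photometer: bench photometer fixed to the table, white with a grey deck: 300 (x) x 380 (y) x 71 mm high; along its far (+x) edge a hood 55 mm deep rises to 124 mm. Origin: centre of its underside, x points away from the operator to the hood, z up. Turret axis at (0, 50) mm, start button at (-60, -125) mm in this frame
- turret_axis (a point): point on the vertical axis of the filter turret, on the upper face of its aluminium disc (116 mm across, its upper face 87 mm above the table; a hub 28 mm across stands 6 mm higher in the middle). Its x axis turns with the turret and always points along the tab, from the axis outwards; z up. The tab is an upright black radial fin with a white line on top: 10 mm thick, reaching from 37 to 87 mm out from the axis, its top 36 mm above this point (123 mm above the table)
- tab_top (a point): point on the top edge of the black tab, mid-thickness, 72 mm out from the turret's axis
- turret (a joint): angle of the turret, rad: 0 with the tab pointing straight to the operator's side (the photometer's -x), growing anticlockwise seen from above; stops at -1.85 and 1.85. Starts between -0.35 and 0.35. Even friction, about 2 N to push at the tab; no clicks or springs: it stays where it is left
- dot_purple: flat round purple dot, 26 mm across, stuck on the photometer's deck 100 mm from the turret's axis, 71 mm above the table; its origin is its centre; the four dots (purple, yellow, red, green) share four places, in an order that changes, at 0.85 and 1.5 rad either side of the tab's middle position
- dot_yellow: flat round yellow dot, 26 mm across, stuck on the photometer's deck 100 mm from the turret's axis, 71 mm above the table; its origin is its centre
- dot_red: flat round red dot, 26 mm across, stuck on the photometer's deck 100 mm from the turret's axis, 71 mm above the table; its origin is its centre
- dot_green: flat round green dot, 26 mm across, stuck on the photometer's deck 100 mm from the turret's axis, 71 mm above the table; its origin is its centre
- start (a joint): travel of the start button, m: 0 up, 0.006 fully down; it springs back when let go, and takes about 5 N to push fully down
- start_top (a point): centre of the top face of the blue start button (32 mm across, pressed straight down), 93 mm above the table when up
- deck_jar: small pale jar with red lid standing on the photometer's deck between start button and hood, 39 mm across, 48 mm high. It only stands by: leave it alone. Origin: centre of its underside, z up.
- tube_rack: green rack 50 x 200 mm, 45 mm high, with purple-capped tubes that reach 100 mm. It only stands by: leave it alone. Origin: centre of its underside, z up.
- reagent: white bottle with blue cap, 64 mm across, 150 mm high. It only stands by: leave it alone. Origin: centre of its underside, z up.
- beaker: clear cup, 68 mm across, 90 mm high. It only stands by: leave it alone. Origin: centre of its underside, z up.
- scanner: black hand scanner lying flat, about 140 x 65 x 35 mm. It only stands by: leave it alone. Origin: centre of its underside, z up.
- cuvette_box: blue box with clear lid, 84 x 124 x 54 mm. It only stands by: leave it alone. Origin: centre of its underside, z up.
- specimen_cup: white specimen jar with red lid, 52 mm across, 60 mm high. It only stands by: leave it alone. Origin: centre of its underside, z up.

How it is judged:
By the outcome, as a careful person would: the job done as asked, in the order asked, and still so for the second after the job is handed in, with the robot touching nothing.
It also fails if it takes over 53 s, if anything falls off the work surface, if the arm or the gripper's body presses on something with over 40 N, if the wrist force passes 120 N, or if a joint passes its speed limit or range.

## Working session

There is one attempt and no reset: what is moved stays moved. The work goes in short steps, Python scripts to look and compute and a tool call to move; the robot and the scene stay as the last step left them, time stands still between calls to the robot, and variables do not carry over. Pictures are saved under pics/ and viewed, about 8 in all and at most 12, crops included, and the job is handed in when it is done.

Besides the shell and the picture viewer there is one more tool, called after ">>>" as name(argument=value, ...) on one line, values as JSON. servo_tool: Moves the arm, as the interface text tells. Its arguments: {"type":"object","properties":{"plan":{"type":"array"},"force":{"type":"number"}},"required":["plan"]}

```bash
mkdir -p pics
cat > h.py <<'E'
import numpy as np, cv2
from cell import readout, read_camera, env
def cloud(c):
    z=c["range_z"]; K=c["mtx"]; h,w=z.shape
    u,v=np.meshgrid(np.arange(w),np.arange(h))
    P=np.stack([(u-K[0,2])/K[0,0]*z,-(v-K[1,2])/K[1,1]*z,-z,np.ones_like(z)],-1)
    return (P@np.linalg.inv(c["camera_from_world"]).T)[...,:3]
def save(c,n): cv2.imwrite(f"pics/{n}.png",c["image"][...,::-1])
E
python3 - <<'E'
from h import *
np.set_printoptions(precision=4,suppress=True)
for n in("top","side"):
    c=read_camera(n); save(c,n+"0"); np.savez(n+"0.npz",**c)
o=readout.get_obs(); print(o["tool_pos"],o["tool_rot"],o["grip_width"],o["time_s"],o["force"],env.pinch_z)
E
```

```text
[0.2463 0.601  0.2216] [-179.9009    0.0054  157.727 ] 0.08721490914166027 0.1 [ 0.2185  0.6267 -0.2842] -0.0187
```

View pics/top0.png

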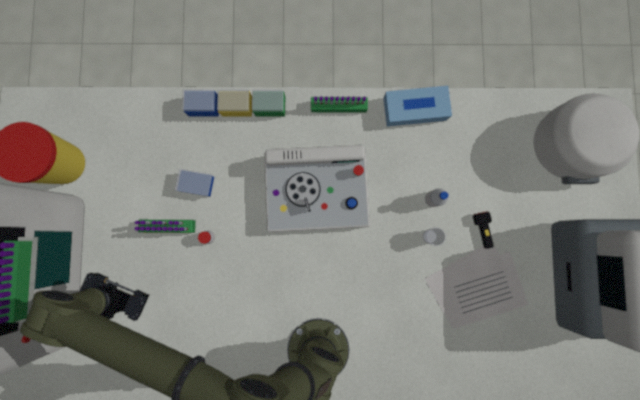

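View pics/side0.png

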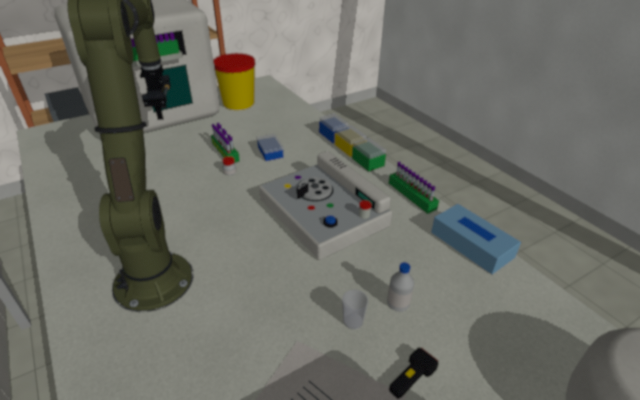

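Run:
```python
from h import *
np.set_printoptions(precision=4,suppress=True)
c=dict(np.load("top0.npz")); P=cloud(c); im=c["image"]
cv2.imwrite("pics/crop.png",cv2.resize(im[140:240,255:380,::-1],None,fx=6,fy=6,interpolation=cv2.INTER_CUBIC))
R=np.zeros(im.shape[:2],bool); R[145:232,262:370]=1
hsv=cv2.cvtColor(im,cv2.COLOR_RGB2HSV).astype(int); H,S,V=[hsv[...,i] for i in range(3)]
for n,a,b in(("yellow",18,35),("green",45,80),("blue",100,122),("purple",125,160)):
    m=(R&(H>=a)&(H<=b)&(S>85)&(V>50)).astype(np.uint8)
    k,l,st,ce=cv2.connectedComponentsWithStats(m)
    for i in range(1,k):
        if st[i,4]>5: print(n,st[i,4],ce[i],np.median(P[l==i],0))
m=(R&((H<8)|(H>172))&(S>110)).astype(np.uint8)
k,l,st,ce=cv2.connectedComponentsWithStats(m)
for i in range(1,k):
    if st[i,4]>5: print("red",st[i,4],ce[i],np.median(P[l==i],0))
# deck rectangle
Q=P[R]; 
for lo,hi in((.06,.08),(.06,.14),(.118,.13)):
    q=Q[(Q[:,2]>lo)&(Q[:,2]<hi)]; print(lo,len(q),cv2.minAreaRect((q[:,:2]*1000).astype(np.float32)))
m=R&(P[...,2]>.082)&(P[...,2]<.098)&(P[...,0]<.62+.1); q=P[m]; print(len(q))
# disc circle
t=R&(P[...,2]>.105); t[:165]=0
v,u=np.nonzero(t)
for a in zip(u,v): print(a,P[a[1],a[0]],im[a[1],a[0]])
print(P[188,302],P[225,315])
```

```text
yellow 34 [282.9118 207.7941] [0.5232 0.1265 0.0719]
green 27 [329.7407 189.5926] [ 0.5905 -0.0458  0.0723]
blue 83 [351.2892 202.4578] [ 0.5432 -0.1214  0.0911]
purple 28 [275.5    192.2143] [0.5818 0.154  0.0722]
red 73 [358.0411 169.8767] [ 0.6563 -0.1453  0.1172]
red 24 [323.8333 205.875 ] [ 0.5306 -0.0237  0.0723]
0.06 5739 ((594.746826171875, 5.8270721435546875), (296.0343322753906, 379.6474609375), 2.874272108078003)
0.06 8416 ((595.78515625, 5.8484039306640625), (298.03973388671875, 379.6458740234375), 2.8593318462371826)
0.118 1335 ((628.04443359375, 5.95404052734375), (228.51145935058594, 355.1895446777344), 3.00897216796875)
914
(np.int64(355), np.int64(165)) [ 0.6737 -0.1343  0.122 ] [136 117 117]
(np.int64(356), np.int64(165)) [ 0.6741 -0.1381  0.1193] [134  99  99]
(np.int64(357), np.int64(165)) [ 0.6745 -0.1419  0.1173] [139  85  87]
(np.int64(358), np.int64(165)) [ 0.6742 -0.1453  0.1191] [135  73  76]
(np.int64(359), np.int64(165)) [ 0.6739 -0.1488  0.1204] [135  77  78]
(np.int64(360), np.int64(165)) [ 0.6732 -0.152   0.1245] [136  90  89]
(np.int64(361), np.int64(1
[... 10173 characters left out ...]
] [134 138 139]
(np.int64(294), np.int64(217)) [ 0.425  -0.0132  1.5007] [135 139 143]
(np.int64(322), np.int64(217)) [ 0.425  -0.0132  1.5007] [137 142 144]
(np.int64(287), np.int64(218)) [ 0.425  -0.0132  1.5007] [135 140 142]
(np.int64(367), np.int64(220)) [ 0.425  -0.0132  1.5007] [143 145 146]
(np.int64(281), np.int64(221)) [ 0.425  -0.0132  1.5007] [138 143 144]
(np.int64(358), np.int64(225)) [ 0.425  -0.0132  1.5007] [140 142 141]
(np.int64(369), np.int64(226)) [ 0.425  -0.0132  1.5007] [156 156 151]
(np.int64(265), np.int64(228)) [ 0.425  -0.0132  1.5007] [119 121 117]
(np.int64(358), np.int64(229)) [ 0.425  -0.0132  1.5007] [150 152 147]
[0.594  0.056  0.0965] [0.4611 0.0093 0.0687]
```

View pics/crop.png

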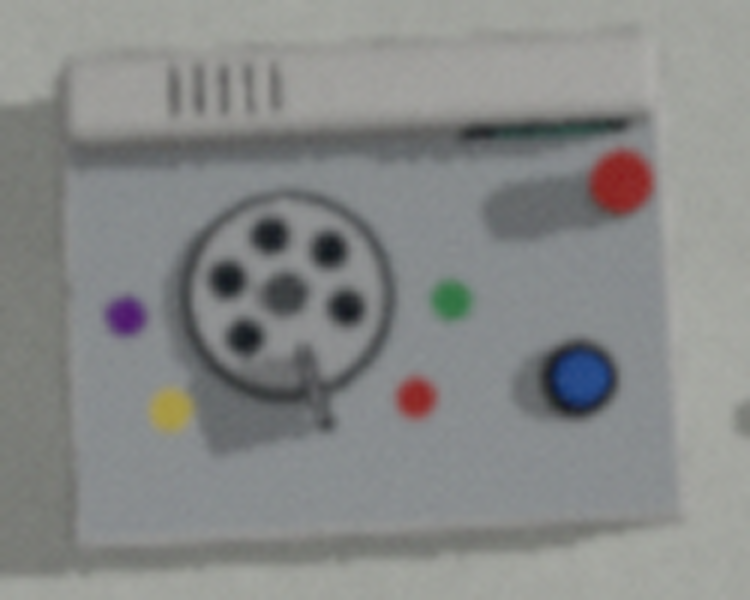

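>>> servo_tool(plan=[[[0,-0.015,-0.014,0,-0.03],[0,-0.046,-0.042,0,-0.09],[0,-0.077,-0.069,0,-0.15],[0,-0.108,-0.097,0,-0.21],[0,-0.139,-0.125,0,-0.27],[0,-0.17,-0.152,0,-0.33],[0,-0.201,-0.18,0,-0.39],[0,-0.232,-0.207,0,-0.45],[0,-0.263,-0.235,0,-0.51],[0,-0.294,-0.262,0,-0.57],[0,-0.315,-0.281,0,-0.62],[0,-0.325,-0.29,0,-0.668]]])

```text
time_s: 1.1
tool_pos: [0.4389, 0.2043, 0.222]
tool_rot: [-179.8, -0.1, -164.2]
force: [0.2, -1.1, 0.4]
grip_width: 0.0152
```

>>> servo_tool(plan=[[[0,-0.003,-0.015,0,0],[0,-0.008,-0.045,0,0],[0,-0.014,-0.08,0,0],[0,-0.021,-0.115,0,0],[0,-0.027,-0.15,0,0],[0,-0.033,-0.185,0,0],[0,-0.038,-0.21,0,0],[0,-0.0395,-0.2204,0,0],[0,-0.0395,-0.2204,0.03,0],[0,-0.0395,-0.2204,0.06,0],[0,-0.0395,-0.2204,0.06,0],[0,-0.0395,-0.2204,0.06,0]]])

```text
time_s: 2.1
tool_pos: [0.5351, 0.0036, 0.1613]
tool_rot: [-179.9, -0.3, -164.2]
force: [-0.2, -0.6, 1.3]
grip_width: 0.0006
```

Run:
```python
from h import *
np.set_printoptions(precision=4,suppress=True)
c=read_camera("wrist"); save(c,"w1"); np.savez("w1.npz",**c)
o=readout.get_obs(); print(o["tool_pos"],o["tool_rot"],o["grip_width"],o["time_s"],o["force"],o["qpos"])
```

```text
[0.5366 0.0036 0.163 ] [-179.8514   -0.0929 -164.1731] 0.0004224107948530529 2.15 [-0.1742 -0.2014  1.3938] [-27.2594   6.9091  25.8376 104.674   -3.0367  69.1822 105.3246]
```

View pics/w1.png

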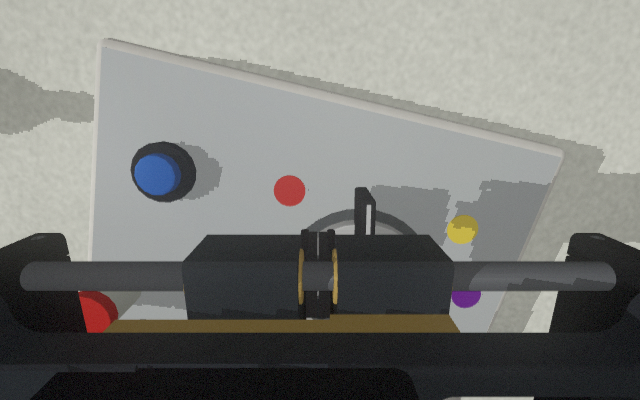

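```bash
cat >> h.py <<'E'
from scipy.spatial.transform import Rotation as Ro
A=np.array([.593,.055])
def rows(p0,yaw0,th,off,z,r=.068):
    M=Ro.from_euler("xyz",[180,0,yaw0],degrees=True).as_matrix()
    for t,o,zz in zip(th,off,z):
        a=np.radians(t); p=[*(A+r*np.array([np.cos(a),np.sin(a)])+o*np.array([-np.sin(a),np.cos(a)])),zz]
        d=M.T@(np.array(p)-p0); print([0,*[round(float(x),4) for x in d],round(float(np.radians((yaw0-t+180)%360-180)),3)],end=", ")
    print()
E
python3 - <<'E'
from h import *
p=np.array([.5366,.0036,.163])
rows(p,195.8,[195]*5,[.035]*5,[.15,.125,.1,.1,.1])
rows(p,195.8,[195]*4+[190],[.032,.027,.022,.02,.02],[.1]*5)
a=np.radians(190);p=np.array([*(A+.068*np.array([np.cos(a),np.sin(a)])+.02*np.array([-np.sin(a),np.cos(a)])),.1])
rows(p,190,np.arange(186,141,-4),[.02]*12,[.1]*12)
E
```

```text
[0, 0.0002, 0.0001, 0.013, 0.014], [0, 0.0002, 0.0001, 0.038, 0.014], [0, 0.0002, 0.0001, 0.063, 0.014], [0, 0.0002, 0.0001, 0.063, 0.014], [0, 0.0002, 0.0001, 0.063, 0.014], 
[0, 0.0002, 0.0031, 0.063, 0.014], [0, 0.0001, 0.0081, 0.063, 0.014], [0, 0.0, 0.0131, 0.063, 0.014], [0, 0.0, 0.0151, 0.063, 0.014], [0, 0.0014, 0.0211, 0.063, 0.101], 
[0, 0.0012, 0.0048, 0.0, 0.07], [0, 0.0021, 0.0097, 0.0, 0.14], [0, 0.0027, 0.0146, 0.0, 0.209], [0, 0.0029, 0.0195, 0.0, 0.279], [0, 0.0027, 0.0245, 0.0, 0.349], [0, 0.0023, 0.0294, 0.0, 0.419], [0, 0.0014, 0.0343, 0.0, 0.489], [0, 0.0003, 0.0391, 0.0, 0.559], [0, -0.0012, 0.0438, 0.0, 0.628], [0, -0.0031, 0.0484, 0.0, 0.698], [0, -0.0052, 0.0528, 0.0, 0.768], [0, -0.0076, 0.0572, 0.0, 0.838],
```

>>> servo_tool(plan=[[[0,0,0,0.013,0.014],[0,0,0,0.038,0.014],[0,0,0,0.063,0.014],[0,0,0,0.063,0.014],[0,0,0.003,0.063,0.014],[0,0,0.008,0.063,0.014],[0,0,0.013,0.063,0.014],[0,0,0.015,0.063,0.014],[0,0.001,0.021,0.063,0.1],[0,0.001,0.021,0.063,0.1]]])

```text
time_s: 2.98
tool_pos: [0.5305, 0.0245, 0.1012]
tool_rot: [-179.9, 0.1, -169.9]
force: [0.6, -0.2, 0.1]
grip_width: 0.0004
```

Run:
```python
from h import *
np.set_printoptions(precision=4,suppress=True)
o=readout.get_obs(); print(o["tool_pos"],o["tool_rot"],o["force"])
p=o["tool_pos"];y=o["tool_rot"][2]%360
rows(p,y,np.arange(186,141,-4),[.02]*12,[.1]*12)
c=read_camera("wrist"); save(c,"w2")
```

```text
[0.5305 0.0245 0.1012] [-179.8636    0.0572 -169.9428] [ 0.5541 -0.212   0.0931]
[0, 0.0024, 0.004, 0.0012, 0.071], [0, 0.0033, 0.0089, 0.0012, 0.141], [0, 0.0038, 0.0138, 0.0012, 0.21], [0, 0.004, 0.0187, 0.0012, 0.28], [0, 0.0039, 0.0237, 0.0012, 0.35], [0, 0.0034, 0.0286, 0.0012, 0.42], [0, 0.0026, 0.0335, 0.0012, 0.49], [0, 0.0014, 0.0383, 0.0012, 0.56], [0, -0.0001, 0.043, 0.0012, 0.629], [0, -0.0019, 0.0476, 0.0012, 0.699], [0, -0.0041, 0.0521, 0.0012, 0.769], [0, -0.0065, 0.0564, 0.0012, 0.839],
```

View pics/w2.png

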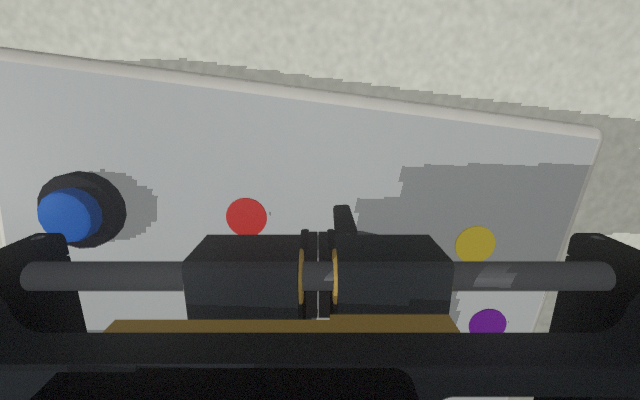

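>>> servo_tool(plan=[[[0,0.0024,0.004,0,0.07],[0,0.0033,0.009,0,0.14],[0,0.0038,0.014,0,0.21],[0,0.004,0.019,0,0.28],[0,0.004,0.024,0,0.35],[0,0.0034,0.029,0,0.42],[0,0.0026,0.0335,0,0.49],[0,0.0014,0.038,0,0.56],[0,0,0.043,0,0.63],[0,-0.002,0.0475,0,0.7],[0,-0.004,0.052,0,0.77],[0,-0.0065,0.0565,0,0.84]]])

```text
time_s: 4.03
tool_pos: [0.5264, 0.0804, 0.1013]
tool_rot: [-179.9, 0.1, 142.0]
force: [-2.6, -1.5, 1.9]
grip_width: 0.0003
```

Run:
```python
from h import *
np.set_printoptions(precision=4,suppress=True)
o=readout.get_obs(); print(o["tool_pos"],o["tool_rot"],o["force"],o["qpos"])
p=o["tool_pos"];y=o["tool_rot"][2]%360
rows(p,y,[138,134,130,126,122,118,114,110,107,104,104,104],[.02]*12,[.1]*12)
```

```text
[0.5264 0.0804 0.1013] [-179.8801    0.0907  142.0329] [-2.5545 -1.5194  1.9131] [-36.5693  10.0816  27.3838 109.1317  -5.0635  62.017   44.8676]
[0, 0.0011, 0.0058, 0.0013, 0.07], [0, 0.002, 0.0106, 0.0013, 0.14], [0, 0.0025, 0.0156, 0.0013, 0.21], [0, 0.0027, 0.0205, 0.0013, 0.28], [0, 0.0026, 0.0254, 0.0013, 0.35], [0, 0.0021, 0.0304, 0.0013, 0.419], [0, 0.0013, 0.0352, 0.0013, 0.489], [0, 0.0001, 0.0401, 0.0013, 0.559], [0, -0.001, 0.0436, 0.0013, 0.611], [0, -0.0023, 0.0471, 0.0013, 0.664], [0, -0.0023, 0.0471, 0.0013, 0.664], [0, -0.0023, 0.0471, 0.0013, 0.664],
```

Pushing with about 3 N, as expected. Continue.

>>> servo_tool(plan=[[[0,0.001,0.006,0,0.07],[0,0.002,0.0105,0,0.14],[0,0.0025,0.0155,0,0.21],[0,0.0027,0.0205,0,0.28],[0,0.0026,0.0255,0,0.35],[0,0.002,0.0305,0,0.42],[0,0.0013,0.035,0,0.49],[0,0,0.04,0,0.56],[0,-0.001,0.0435,0,0.61],[0,-0.0023,0.047,0,0.664],[0,-0.0023,0.047,0,0.664]]])

```text
time_s: 4.95
tool_pos: [0.5572, 0.1168, 0.1014]
tool_rot: [-179.9, 0.1, 104.1]
force: [-0.4, 0.4, 0.4]
grip_width: 0.0006
```

Run:
```python
from h import *
np.set_printoptions(precision=4,suppress=True)
o=readout.get_obs(); print(o["tool_pos"],o["tool_rot"],o["force"])
c=read_camera("top"); np.savez("top1.npz",**c)
P=cloud(c); R=np.zeros(P.shape[:2],bool); R[165:225,262:340]=1
w=read_camera("wrist"); save(w,"w3"); np.savez("w3.npz",**w)
cv2.imwrite("pics/t3.png",cv2.resize(c["image"][160:230,255:335,::-1],None,fx=7,fy=7,interpolation=cv2.INTER_CUBIC))
```

```text
[0.5572 0.1168 0.1014] [-179.9452    0.1173  104.0721] [-0.3959  0.3778  0.4423]
```

View pics/w3.png

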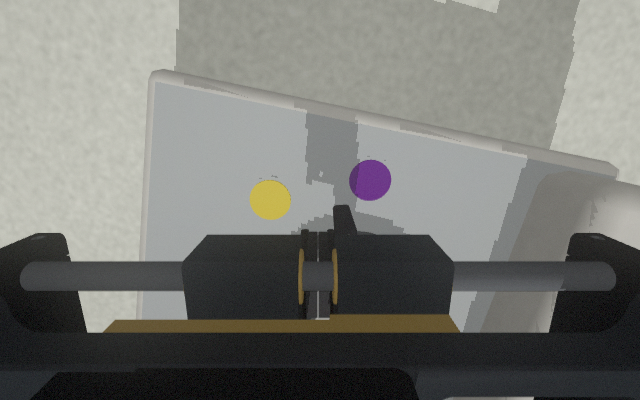

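```bash
cat >> h.py <<'E'
def tab(c,lo=.119,hi=.127):
    P=cloud(c); d=P[...,:2]-A; r=np.hypot(d[...,0],d[...,1])
    m=(P[...,2]>lo)&(P[...,2]<hi)&(r>.035)&(r<.092)&(c["range_z"]>0)
    return m,P[m],np.degrees(np.arctan2(d[m][:,1],d[m][:,0]))%360,r[m]
E
python3 - <<'E'
from h import *
np.set_printoptions(precision=4,suppress=True,linewidth=150)
for n in("w3","w1"):
    w=dict(np.load(n+".npz")); P=cloud(w)
    q=P[205:233,330:358] if n=="w3" else P[185:233,350:378]
    m=(q[...,2]>.117)&(q[...,2]<.13); print(n,m.sum())
    p=q[m][:,:2]; d=p-A; r=np.hypot(*d.T); th=np.degrees(np.arctan2(d[:,1],d[:,0]))%360
    for a in np.arange(.04,.095,.005):
        k=(r>=a)&(r<a+.005)
        if k.sum()>3: print(round(a,3),k.sum(),np.percentile(th[k],[2,50,98]),(th[k].max()+th[k].min())/2)
    # dots
    hsv=cv2.cvtColor(w["image"],cv2.COLOR_RGB2HSV); 
    for nm,lo,hi in(("purple",(125,90,50),(160,255,255)),("yellow",(18,100,80),(35,255,255))):
        b=cv2.inRange(hsv,lo,hi)>0; b&=abs(P[...,2]-.071)<.01
        if b.sum(): c=np.median(P[b],0); print(nm,b.sum(),c,np.degrees(np.arctan2(c[1]-A[1],c[0]-A[0])),np.hypot(*(c[:2]-A)))
m,p,th,r=tab(dict(np.load("top0.npz")));k=(th>150)&(th<230);print("top0",k.sum(),np.median(th[k]),p[k].mean(0))
E
```

```text
w3 161
0.085 161 [104.9815 108.0665 111.1014] 108.00297420063788
purple 1313 [0.5805 0.1565 0.0721] 97.00905311575526 0.10222077856946174
yellow 1268 [0.523  0.1289 0.0721] 133.4246174233995 0.10177690615941173
w1 530
0.06 23 [191.1157 195.9708 199.5539] 195.20584270760878
0.065 107 [191.2359 195.3852 199.2833] 195.25406645052828
0.07 105 [191.8134 196.0797 199.0911] 195.3160394065082
0.075 113 [191.5439 195.4334 198.9194] 195.18980023477405
0.08 120 [192.0559 195.7238 198.7519] 195.32999908826537
0.085 62 [192.3796 195.4704 198.3998] 195.4156471137756
purple 400 [0.5831 0.1574 0.0723] 95.51994120473087 0.10283175454013636
yellow 699 [0.5228 0.1284 0.0723] 133.73415708090508 0.1015755190088093
top0 35 196.23047049080878 [0.5367 0.0386 0.1229]
```

Run:
```python
from h import *
o=readout.get_obs();p=o["tool_pos"];y=o["tool_rot"][2]%360
rows(p,y,[104,102,100,99,98.3,97.8,97.8,97.8],[.0165]+[.0155]*7,[.101]*8)
```

```text
[0, 0.0001, 0.0034, 0.0004, 0.003], [0, 0.0006, 0.0068, 0.0004, 0.038], [0, 0.001, 0.0092, 0.0004, 0.072], [0, 0.0012, 0.0104, 0.0004, 0.09], [0, 0.0013, 0.0112, 0.0004, 0.102], [0, 0.0014, 0.0118, 0.0004, 0.111], [0, 0.0014, 0.0118, 0.0004, 0.111], [0, 0.0014, 0.0118, 0.0004, 0.111],
```

>>> servo_tool(plan=[[[0,0,0.0034,0,0],[0,0.0006,0.0068,0,0.04],[0,0.001,0.0092,0,0.07],[0,0.0012,0.0104,0,0.09],[0,0.0013,0.0112,0,0.1],[0,0.0014,0.0118,0,0.11],[0,0.0014,0.0118,0,0.11],[0,0.0014,0.0118,0,0.11]]])

```text
time_s: 5.72
tool_pos: [0.5683, 0.1204, 0.1014]
tool_rot: [-180.0, 0.1, 97.9]
force: [-0.9, 2.1, 0.0]
grip_width: 0.0004
```

```bash
cat > m.py <<'E'
from h import *
np.set_printoptions(precision=4,suppress=True,linewidth=150)
A[:]=[.5924,.0571]
o=readout.get_obs(); print(o["tool_pos"],o["tool_rot"],o["force"],o["time_s"])
w=read_camera("wrist"); save(w,"w4"); P=cloud(w)
hsv=cv2.cvtColor(w["image"],cv2.COLOR_RGB2HSV)
b=(cv2.inRange(hsv,(125,90,50),(160,255,255))>0)&(abs(P[...,2]-.071)<.01)
c=np.median(P[b],0); print("purple",b.sum(),c,np.degrees(np.arctan2(c[1]-A[1],c[0]-A[0])))
m,p,th,r=tab(w,.117,.13); v,u=np.nonzero(m)
print(u.min(),u.max(),v.min(),v.max())
k=(u>300)&(u<420)&(v<233)|(len(__import__('sys').argv)>1)
th=th[k];r=r[k]
for a in np.arange(.04,.092,.005):
    j=(r>=a)&(r<a+.005)
    if j.sum()>15: print(round(a,3),j.sum(),np.percentile(th[j],[2,50,98]))
E
python3 m.py
```

```text
[0.5683 0.1204 0.1014] [-179.992     0.1437   97.8903] [-0.9011  2.0975  0.0108] 5.7167
purple 1317 [0.5806 0.1564 0.0721] 96.79138071934536
302 357 223 260
0.08 40 [ 95.2808  99.1355 102.109 ]
0.085 138 [ 95.7579  98.7052 101.7354]
```

>>> servo_tool(plan=[[[0,0,0.001,0,0.02],[0,0,0.0022,0,0.033],[0,0,0.0022,0,0.033],[0,0,0.0022,0,0.033]]])

```text
time_s: 6.1
tool_pos: [0.5707, 0.1206, 0.1014]
tool_rot: [180.0, 0.2, 96.0]
force: [-1.3, 1.1, 0.2]
grip_width: 0.0002
```

```bash
python3 m.py
```

```text
[0.5707 0.1206 0.1014] [179.979    0.1553  95.9993] [-1.3496  1.1117  0.2462] 6.1
purple 1316 [0.5806 0.1564 0.0721] 96.77324122862606
302 357 222 260
0.08 59 [ 93.2679  97.0151 100.0844]
0.085 141 [93.7811 96.6658 99.6853]
```

>>> servo_tool(plan=[[[0,0,-0.004,0,0],[0,0,-0.015,0,0],[0,0,-0.035,0,0],[0,0,-0.055,0,0],[0,0,-0.055,-0.03,0],[0,0,-0.055,-0.06,0],[0,0,-0.055,-0.09,0],[0,0,-0.055,-0.09,0],[0,0,-0.055,-0.09,0]]])

```text
time_s: 6.9
tool_pos: [0.5176, 0.1148, 0.1935]
tool_rot: [179.7, 0.1, 96.0]
force: [-0.0, 0.2, -0.2]
grip_width: 0.0003
```

```bash
sed -i 's/w4/w5/' m.py; python3 m.py all
python3 - <<'E'
from h import *
c=read_camera("top"); m,p,th,r=tab(c,.115,.13); k=(th>70)&(th<125)&(r>.055)
print(k.sum(),np.median(th[k]),p[k].mean(0))
c=read_camera("side"); A[:]=[.5924,.0571]; m,p,th,r=tab(c,.115,.13); k=(th>70)&(th<125)&(r>.055)
print(k.sum(),np.median(th[k]))
E
```

```text
[0.5176 0.1148 0.1935] [179.6762   0.0809  95.9574] [-0.0348  0.173  -0.2223] 6.9
purple 627 [0.5805 0.1565 0.0722] 96.83612890538241
395 411 182 234
0.045 75 [ 91.3718  97.9324 102.7503]
0.05 82 [ 91.9563  97.7166 102.2925]
0.055 86 [ 92.1532  97.9737 101.6827]
0.06 84 [ 92.7855  97.8683 101.3495]
0.065 88 [ 92.6489  97.6696 101.0511]
0.07 85 [ 93.3833  97.6244 100.6321]
0.075 94 [ 93.3403  97.5879 100.3421]
0.08 92 [ 93.6786  97.2099 100.1918]
0.085 43 [93.9261 97.0771 99.8019]
0 nan [nan nan nan]
23 99.05756648594583
  return _methods._mean(a, axis=axis, dtype=dtype,
  ret = ret.dtype.type(ret / rcount)
<stdin>:3: RuntimeWarning: Mean of empty slice.
  ret = um.true_divide(
```

View pics/w5.png

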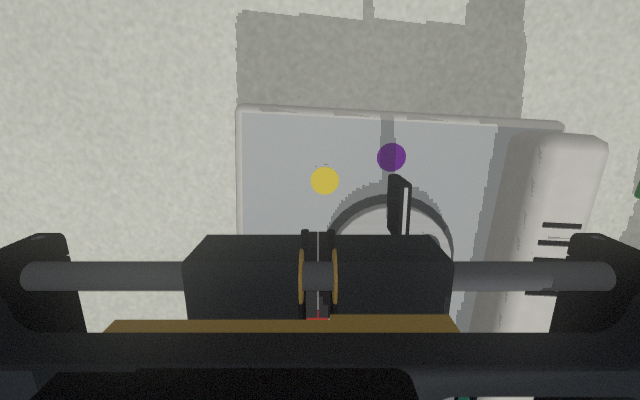

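>>> servo_tool(plan=[[[0,-0.015,0,0,0],[0,-0.045,0,0,0],[0,-0.08,0,0,0],[0,-0.115,0,0,0],[0,-0.15,0,0,0],[0,-0.185,0,0,0],[0,-0.215,0,0,0],[0,-0.237,0.0007,0,0],[0,-0.237,0.0007,0.03,0],[0,-0.237,0.0007,0.06,0],[0,-0.237,0.0007,0.08,0],[0,-0.237,0.0007,0.08,0]]])

```text
time_s: 8.05
tool_pos: [0.5362, -0.1211, 0.1054]
tool_rot: [-179.3, 0.2, 95.9]
force: [-1.9, 0.8, 0.6]
grip_width: 0.0004
```

Run:
```python
from h import *
np.set_printoptions(precision=4,suppress=True)
o=readout.get_obs(); print(o["tool_pos"],o["tool_rot"],o["force"])
w=dict(np.load("w1.npz"));P=cloud(w);hsv=cv2.cvtColor(w["image"],cv2.COLOR_RGB2HSV)
b=(cv2.inRange(hsv,(100,120,60),(122,255,255))>0)&(abs(P[...,2]-.093)<.004); q=P[b]; print(b.sum(),q.mean(0),(q.min(0)+q.max(0))/2)
```

```text
[ 0.5362 -0.1211  0.1054] [-179.3323    0.1691   95.9319] [-1.8859  0.766   0.5826]
1364 [ 0.5405 -0.1197  0.0925] [ 0.5413 -0.1203  0.092 ]
```

>>> servo_tool(plan=[[[0,0.001,0.005,0,0],[0,0.001,0.005,0.005,0],[0,0.001,0.005,0.01,0],[0,0.001,0.005,0.013,0],[0,0.001,0.005,0.016,0],[0,0.001,0.005,0.0185,0],[0,0.001,0.005,0.0185,0],[0,0.001,0.005,0.0185,0]]])

```text
time_s: 8.72
tool_pos: [0.5416, -0.1195, 0.0878]
tool_rot: [-179.4, 0.2, 95.9]
force: [-0.2, 2.0, 4.8]
grip_width: 0.0004
```

Nearly down (4.8 N, 0.8 mm short); press a bit further until the force rises at the stop.

>>> servo_tool(plan=[[[0,0,0,0.002,0],[0,0,0,0.004,0],[0,0,0,0.005,0],[0,0,0,0.005,0],[0,0,0,0.005,0]]])

```text
time_s: 9.13
tool_pos: [0.5418, -0.1195, 0.087]
tool_rot: [-179.5, -0.0, 95.9]
force: [-10.8, 3.3, 29.7]
grip_width: 0.0007
```

>>> servo_tool(plan=[[[0,0,0,-0.005,0],[0,0,0,-0.02,0],[0,0,0,-0.05,0],[0,0,0,-0.08,0],[0,0,0,-0.11,0],[0,0.03,-0.03,-0.12,0],[0,0.05,-0.06,-0.12,0],[0,0.06,-0.09,-0.12,0],[0,0.06,-0.1,-0.12,0],[0,0.06,-0.1,-0.12,0],[0,0.06,-0.1,-0.12,0]]])

```text
time_s: 10.05
tool_pos: [0.4375, -0.07, 0.2082]
tool_rot: [-179.6, -0.1, 95.9]
force: [0.0, 0.0, 0.8]
grip_width: 0.0002
```

Run:
```python
from h import *
np.set_printoptions(precision=4,suppress=True)
o=readout.get_obs(); print(o["tool_pos"],o["force"],o["time_s"],abs(np.array(o["joint_velocities"])).max())
A[:]=[.593,.055]
c=read_camera("top"); P=cloud(c); m,p,th,r=tab(c,.115,.13); k=(th>70)&(th<125)&(r>.045)
if k.sum(): print("tab",k.sum(),np.median(th[k]))
s=read_camera("side"); w=read_camera("wrist")
for n,c in(("top",c),("side",s),("wrist",w)):
    P=cloud(c);hsv=cv2.cvtColor(c["image"],cv2.COLOR_RGB2HSV)
    b=(cv2.inRange(hsv,(100,100,60),(122,255,255))>0)&(np.hypot(P[...,0]-.542,P[...,1]+.12)<.014)
    if b.sum(): print(n,"button",b.sum(),np.median(P[b],0))
    m,p,th,r=tab(c,.115,.13); k=(th>70)&(th<125)&(r>.045); print(n,k.sum(),np.median(th[k]) if k.any() else 0)
t=read_camera("top")["image"]
cv2.imwrite("pics/end.png",np.vstack([cv2.resize(t[80:280,120:500],(760,400))[...,::-1]]))
save(w,"wend")
```

```text
[ 0.4375 -0.07    0.2082] [0.0397 0.0307 0.8124] 10.05 2.545090264214496
tab 36 96.62086475338236
top button 34 [ 0.5429 -0.123   0.0919]
top 36 96.62086475338236
side button 36 [ 0.5394 -0.1224  0.0937]
side 5 102.4501334870133
wrist 0 0
```

View pics/end.png

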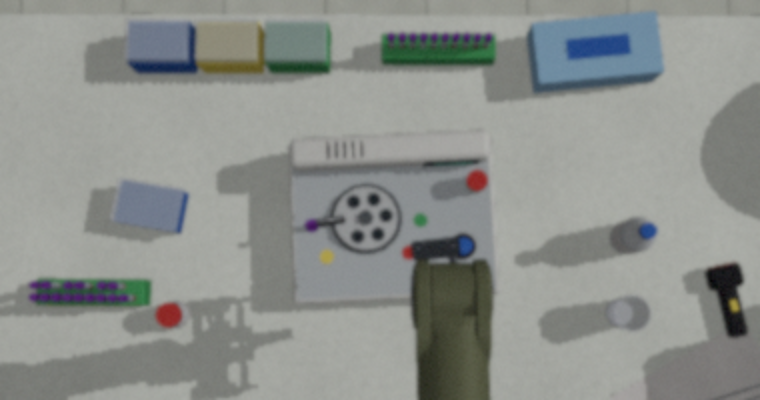

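```bash
python3 -c "
from cell import env; print(env.sign_off())"
```

```text
the job is handed in; nothing more can be done
None
```

I pushed the turret tab round to the purple dot with closed fingertips, then pressed the blue start button, let it rise and moved clear. The job was handed in at about 10 s of the 53 s allowed. No verdict was reported.

- **Tab:** in the final top-camera check the tab was at 96.6° and the purple dot at about 96.5° (world angle about the turret axis). The wrist camera, after I let go, gave about 97.0° against 96.8°.
- **Side camera:** this one disagreed, reading 99° and later 102°. It was based on only 23 and then 5 pixels, so I did not rely on it.
- **Button:** the first press stopped about 0.8 mm short of full travel. I pressed further until it stopped at 87 mm, its full 6 mm travel, with about 30 N on the wrist. Afterwards the button top measured 92–94 mm, so it is back up.
- **Surroundings:** in the last picture the jar, rack, bottle, cup, scanner and box looked undisturbed. I did not measure their positions. The tool was 115 mm above the button and about 100 mm to the operator's side, with no contact force.

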